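Tuck the sanding stick under the holder's weighted arm

ROBOT

A 6-joint arm with a two-finger parallel gripper is mounted at the origin on a cart in front of the work surface, level with it; the furniture and walls round the work are solid. World frame = base frame: x ahead of the robot, y to its left, z up, the work surface at z = 0. Lengths are in m, angles in rad, forces in N, time in s.
With the tool pointing down it reaches from about 0.35 to 0.725 m from the base axis. Payload 6 kg.
Tool frame: the origin (TCP) lies between the finger pads; the fingertips stand 22 mm ahead of it and the grasp point (between the pads) lies 3 mm ahead of it; z points along the fingers, y is the line along which they close (so a half turn about z gives the same grasp; the last joint's range is limited). The gripper opens to 85 mm and grips with 20 to 120 N. Pads are 22 mm wide; open, the fingers measure 114 mm over their backs; the gripper's body (76 mm by 85 mm) begins 54 mm behind the grasp point. The pads swing forward as they close: fully open they stand 13 mm farther back than shut.
Start: joints at [1.683, 0.04, 0.085, 0, -1.615, -0.334], TCP at [0.132, 0.585, 0.253] pointing down, gripper open.
Joint ranges: [-2.56, 2.56], [-1.29, 2.01], [-1.08, 1.49], [-3.29, 1.98], [-2.81, -0.18], [-2.99, 2.99]. Speed limits (rad/s): [2.57, 2.57, 3.01, 3.14, 3.14, 3.14].

INTERFACE

Orientations are given as a rotation vector (axis times angle).
In Python, from plant import status, read_camera, order, find_in, masks_of, landmark_of gives the robot as it stands.
- The arm moves only by the shell command python3 -m crank 'ROWS'. ROWS is a JSON object of lists of equal length, an entry for each row: "grip": the gripper's target within -1 to 1 (fully open at 1, half-way at 0, shut at -1); "dp": the shift along the tool's x, y, z in cm, a list of three; "rot": the turn, a rotation vector about the tool's x, y, z in rad, a list of three. In form: {"grip": [grip, ...], "dp": [[dx, dy, dz], ...], "rot": [[rx, ry, rz], ...]}. A call has 1 to 10 rows; each row shifts and turns the commanded pose from where the row before left it, along the tool's axes as they then stand; what a row does not reach is not made up. A row lasts 1/12 s, in which the tool goes at most 41.7 mm and 7.16 degrees, less where a joint would pass 70% of its speed; a pose out of reach is approached as far as the arm can. A call with a gripper value outside its range is refused whole. The fingers move at their own pace and stop on an object; the grip force is fixed at half the most. Time passes only in rows, so rows that do not move let the fingers close. It gives the time, the measured TCP pose, the force, the opening and the grip force at its end, in the units of the state.
- status.get_obs(): the state, without advancing time (a new reading comes with each control period).
- read_camera(name): name is "scene" or "top"; returns a dict with "img" (400x640x3 uint8, red, green, blue), "fx", "fy", "cx", "cy" (pixels), "position" and "orientation" of the camera in the world. Camera axes: x right, y down, z forward; pixel columns grow to the right and rows downward; lengths in m; the calibration is good to about 2 mm. A picture is of the moment at which its call begins. There is no depth.
- order.job_done(): hands the job in; it is judged then, once.
Trained networks look in a picture, given as the dict that the camera call returned (one of the last four; its "shot" number tells which), for a name from the list of things; names that differ only in an ending like _2 or _b are one class to them, and where a whole thing is asked for, a point or a joint stands for the part that bears it (a point fixed in the world has none). Each returns a list of dicts, best first, with "score" (0 to 1); they miss things now and then, are a little off and sometimes report something else, mostly with a low value. They report only what shows in the picture. A call takes as long as a camera call.
- find_in(picture, name): "location" ([x, y, z] in m, in world coordinates, good to about 4 mm: the middle of the surface that is visible of it).
- masks_of(picture, name): "region" (400x640 bool, what is visible of it).
- landmark_of(picture, name): "location" ([x, y, z] in m, in world coordinates, good to about 4 mm: a listed point, or the origin of a listed thing).
The state is a dict: "time": time; "q": joint angles; "qd": joint speeds; "joint_torque": joint torques, N m; "ee_pos": TCP position; "eef_rot": TCP orientation; "ft_force": force on the tool from outside, world axes, zero at the start; "ft_torque": the same for the moment, N m; "gripper_width": opening from 0.0 (shut) to 1.0 (fully open); "gripper_force": force on a finger pad.
Only numpy, scipy, OpenCV 4.12 (cv2) and the standard library are available. Lean on these libraries where they do the work, as an engineer would, in place of code of your own. Each camera call takes 0.05 s, during which the arm holds its last target. There are 200 camera calls.

TASK

One sanding stick has been left lying loose on the bench; put it away. Lay it flat on top of the three sticks in the wooden holder and slide it in lengthwise from the open front, under the upturned lip of the weighted steel arm, so that it lies in line with the others, its front end about 45 mm past the arm's foot (anywhere from 30 mm to the back stop will do), with the arm resting on it. Then let go.

Things in the scene. Friction and masses are not known exactly. Their poses are not given: they have to be found in the camera images.
- stick_center (a point): Centre (half-way up) of the loose sanding stick: a plain dark bar, 130 mm long along its y axis, 18 mm wide (x), 10 mm thick (z), about 20 g, lying flat on the bench. Both ends are alike; it can be held anywhere, e.g. 45 mm from its centre near the tail. A dark sanding pad (38 x 52 mm), a thin hex key and cutters also lie about and are not wanted.
- holder: Stick holder, fixed: plywood base 12 mm thick, 84 mm wide (y). Origin at bench level under the base, mid-width; x points from the open front (base edge x = -60 mm) to the back stop (face x = +55 mm, top z = 35 mm). Curbs to z = 20 mm at y = +-30 mm, x -5 to +55 mm. The tucked stick belongs with its length along x and its centre at about x = -35, y = 0, z = 27 mm.
- pile_front (a point): Middle of the front top edge of the pile: three sticks like the loose one lying side by side along the holder's x, in all 56 mm wide, from holder x = -76 to +54 mm; their flat tops are at z = 22 mm. Axes as the holder's. The loose stick goes on top.
- foot (a point): Lowest point, mid-width, of the rounded foot of the arm, a 50 mm wide bent smooth steel strap with a dark weight on it. At the start it rests on the pile at holder x = -15, z = 22 mm. In front of it the strap slopes up some 28 degrees to a lip at holder x = -50 mm (underside z = 41 mm): a stick pushed in (+x) on the pile rides under it and lifts the arm. Behind it the strap arches at z = 42 mm.
- press (a joint): Angle (rad) of the weighted arm about its hinge, across the holder at x = +85, z = 28 mm. 0: foot on the pile; positive: lifted; about 0.10 with one more stick under the foot. No spring, only its weight, about 1 N at the foot; pushing a stick in takes only 1 to 3 N.

How it is judged:
By the outcome, as a careful person would: the job done as asked, in the order asked, and still so for the second after the job is handed in, with the robot touching nothing.
It also fails if it takes over 42 s, if anything falls off the work surface, if the arm or the gripper's body presses on something with over 40 N, if the wrist force passes 120 N, or if a joint passes its speed limit or range.

## Working session

There is one attempt and no reset: what is moved stays moved. The work goes in short steps, Python scripts to look and compute and a shell command to move; the robot and the scene stay as the last step left them, time stands still between calls to the robot, and variables do not carry over. Pictures are saved under pics/ and viewed, at most 10 in all, crops included, and the job is handed in when it is done.

```bash
mkdir -p pics; cat > h.py <<'E'
import numpy as np,cv2
from scipy.spatial.transform import Rotation as R
from plant import status, read_camera, order, find_in, masks_of, landmark_of
def camR(c):
    o=np.array(c["orientation"],float)
    if o.shape==(3,3): return o
    return R.from_rotvec(o).as_matrix() if o.size==3 else R.from_quat(o).as_matrix()
def px2w(c,uv,z):
    uv=np.atleast_2d(uv).astype(float)
    d=np.c_[(uv[:,0]-c["cx"])/c["fx"],(uv[:,1]-c["cy"])/c["fy"],np.ones(len(uv))]@camR(c).T
    p=np.array(c["position"]); return p+d*((z-p[2])/d[:,2])[:,None]
def w2px(c,P):
    q=(np.atleast_2d(P)-np.array(c["position"]))@camR(c)
    return np.c_[q[:,0]/q[:,2]*c["fx"]+c["cx"],q[:,1]/q[:,2]*c["fy"]+c["cy"]]
def save(c,n): cv2.imwrite("pics/"+n,c["img"][:,:,::-1])
E
python3 - <<'E'
from h import *
np.set_printoptions(precision=4,suppress=True)
s=status.get_obs(); print(s["time"],s["ee_pos"],s["eef_rot"],s["gripper_width"])
im=[]
for n in ("top","scene"):
    c=read_camera(n); im.append(c["img"]); print(n,c["position"],c["orientation"],c["fx"])
    for k in ("stick_center","holder","pile_front","foot"):
        print(k,[(np.round(r["location"],4),round(r["score"],2)) for r in landmark_of(c,k)[:3]])
    for m in masks_of(c,"stick_center")[:2]:
        g=m["region"]; ct=cv2.findContours(g.astype(np.uint8),0,1)[0]; ct=max(ct,key=cv2.contourArea)[:,0]
        w=px2w(c,ct,0.01)[:,:2]; r=cv2.minAreaRect(w.astype(np.float32)*1000); print(m["score"],g.sum(),r, ct.mean(0))
    save(c,n+"0.png")
E
```

```text
0.0 [0.1318 0.585  0.2523] [ 3.1205 -0.3475 -0.0001] 0.9958715054997049
top [ 0.359  -0.1418  1.1085] [-2.2957  1.7817 -0.261 ] 480.4978431344453
stick_center [(array([ 0.5195, -0.3038,  0.0062]), 0.63)]
holder [(array([ 0.6601,  0.06  , -0.0011]), 0.61)]
pile_front [(array([0.5831, 0.0798, 0.0234]), 0.61)]
foot [(array([0.6404, 0.0645, 0.0239]), 0.97)]
0.6 529 ((515.8782958984375, -301.547607421875), (129.6654052734375, 21.353904724121094), 37.26549530029297) [408.5983 287.2308]
scene [ 0.194  -0.4633  0.6716] [-2.1928  1.0118 -0.4127] 467.5287222659861
stick_center [(array([ 0.5219, -0.3034,  0.0063]), 0.79)]
holder [(array([ 0.6605,  0.0609, -0.0014]), 0.88)]
pile_front [(array([0.5866, 0.0805, 0.0197]), 0.89)]
foot [(array([0.6431, 0.0633, 0.0208]), 0.58)]
0.69 993 ((514.4812622070312, -304.22186279296875), (133.10423278808594, 19.933712005615234), 37.32383346557617) [369.6971 337.2229]
```

View pics/top0.png

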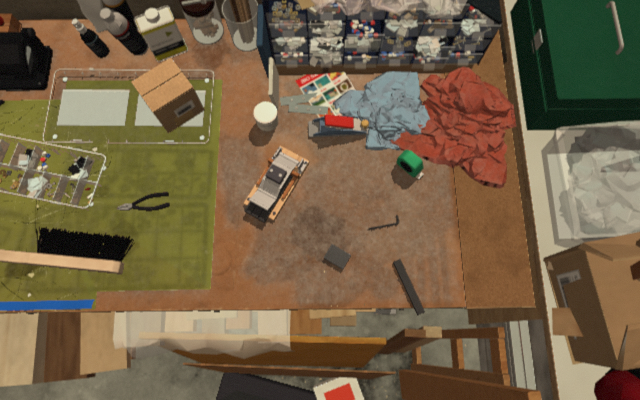

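View pics/scene0.png

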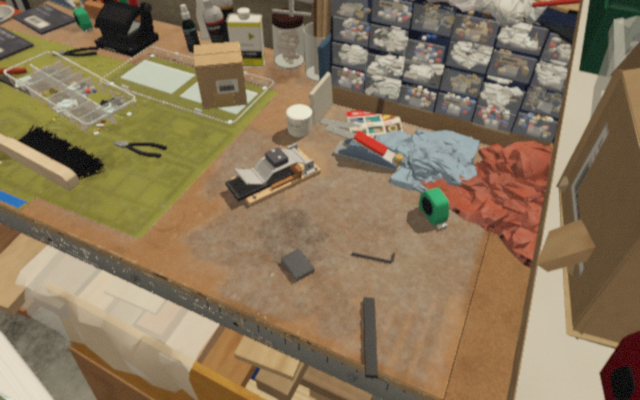

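The top view shows the holder near (278,183), with its open front down-left at (258,215), and the stick from (395,262) to (420,312). Both match what the networks report. Next I'll refine the holder yaw and plan the arc.

```bash
cat >> h.py <<'E'
from scipy.linalg import logm,expm
def plan(xyz,phi,n,cur=None):
    """constant tool-frame step taking the tool to xyz, tool down, tool x at world yaw phi deg"""
    s=status.get_obs(); T=np.eye(4); T[:3,:3]=R.from_rotvec(s["eef_rot"]).as_matrix(); T[:3,3]=s["ee_pos"]
    if cur is not None: T=cur
    G=np.eye(4); G[:3,:3]=(R.from_euler('z',phi,degrees=True)*R.from_euler('x',180,degrees=True)).as_matrix(); G[:3,3]=xyz
    S=np.real(expm(np.real(logm(np.linalg.inv(T)@G))/n))
    print(n,"dp cm",np.round(S[:3,3]*100,3),"rot",np.round(R.from_matrix(S[:3,:3]).as_rotvec(),4)); return G
E
python3 - <<'E'
from h import *
np.set_printoptions(precision=4,suppress=True)
for n in ("top","scene"):
    c=read_camera(n)
    m=masks_of(c,"holder")[0]; g=m["region"]; ct=max(cv2.findContours(g.astype(np.uint8),0,1)[0],key=cv2.contourArea)[:,0]
    print(cv2.minAreaRect((px2w(c,ct,0.012)[:,:2]*1000).astype(np.float32)))
    for th in (-15.5,):
        t=np.radians(th); Rz=np.array([[np.cos(t),-np.sin(t),0],[np.sin(t),np.cos(t),0],[0,0,1]]); o=np.array([.6605,.0605,0])
        P=lambda L:w2px(c,np.array(L)@Rz.T+o)
        lines=[P([[-.06,.042,.012],[.055,.042,.012],[.055,-.042,.012],[-.06,-.042,.012]]),P([[-.076,.028,.022],[-.076,-.028,.022],[.054,-.028,.022],[.054,.028,.022]])]
        x0,y0=lines[0].mean(0).astype(int)-[50,40]; im=cv2.resize(c["img"][y0:y0+80,x0:x0+100,::-1].copy(),None,fx=7,fy=7,interpolation=cv2.INTER_CUBIC)
        for l,col in zip(lines,((0,255,0),(255,0,255))): cv2.polylines(im,[np.int32((l-[x0,y0]+.5)*7)],True,col,1)
        cv2.imwrite(f"pics/crop_{n}.png",im)
plan([.481,-.330,.12],-142.7,36)
E
```

```text
((680.3532104492188, 56.364891052246094), (94.03829193115234, 174.839111328125), 75.33323669433594)
((683.0690307617188, 65.25382232666016), (125.47822570800781, 179.12718200683594), 74.8877944946289)
36 dp cm [ 3.382 -0.402  0.37 ] rot [-0.    -0.     0.063]
```

View pics/crop_top.png

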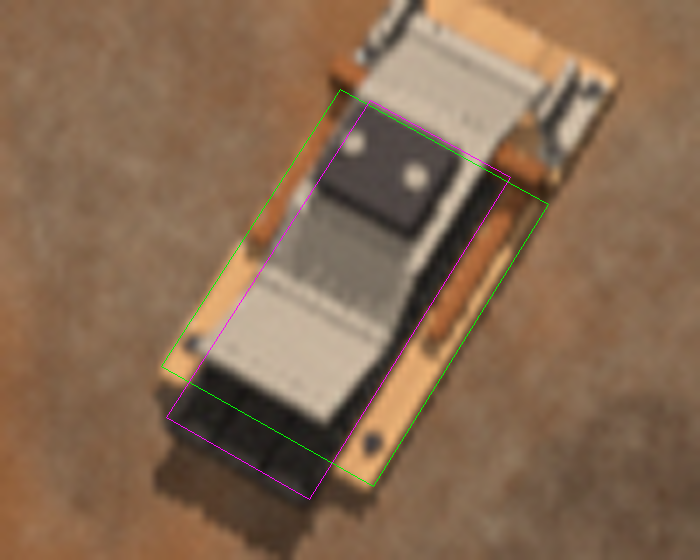

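View pics/crop_scene.png

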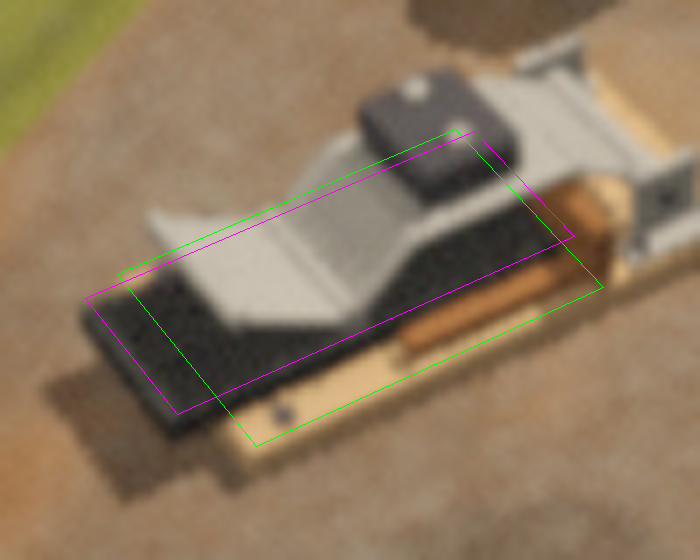

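The overlay matches to about 3 mm in both crops: the pile front edge runs (167,418)–(310,498) in the top crop, and yaw is about −15.3°. Swinging over to the stick now.

```bash
A='{"grip":[1,1,1,1,1,1,1,1,1,1],"dp":[[3.38,-0.4,0.2],[3.38,-0.4,0.2],[3.38,-0.4,0.2],[3.38,-0.4,0.2],[3.38,-0.4,0.2],[3.38,-0.4,0.2],[3.38,-0.4,0.2],[3.38,-0.4,0.2],[3.38,-0.4,0.2],[3.38,-0.4,0.2]],"rot":[[0,0,0.063],[0,0,0.063],[0,0,0.063],[0,0,0.063],[0,0,0.063],[0,0,0.063],[0,0,0.063],[0,0,0.063],[0,0,0.063],[0,0,0.063]]}'; : ; python3 -m crank '{"grip":[1,1,1,1,1,1,1,1,1,1],"dp":[[3.38,-0.4,0.2],[3.38,-0.4,0.2],[3.38,-0.4,0.2],[3.38,-0.4,0.2],[3.38,-0.4,0.2],[3.38,-0.4,0.2],[3.38,-0.4,0.2],[3.38,-0.4,0.2],[3.38,-0.4,0.2],[3.38,-0.4,0.2]],"rot":[[0,0,0.063],[0,0,0.063],[0,0,0.063],[0,0,0.063],[0,0,0.063],[0,0,0.063],[0,0,0.063],[0,0,0.063],[0,0,0.063],[0,0,0.063]]}'
```

```text
time: 1.63
ee_pos: [0.4433, 0.4578, 0.2329]
eef_rot: [2.859, -1.302, 0.0]
ft_force: [-0.0, -0.0, 0.3]
gripper_width: 1.002
gripper_force: 0.0
```

```bash
python3 -m crank '{"grip":[1,1,1,1,1,1,1,1,1,1],"dp":[[3.38,-0.4,0.2],[3.38,-0.4,0.2],[3.38,-0.4,0.2],[3.38,-0.4,0.2],[3.38,-0.4,0.2],[3.38,-0.4,0.2],[3.38,-0.4,0.2],[3.38,-0.4,0.2],[3.38,-0.4,0.2],[3.38,-0.4,0.2]],"rot":[[0,0,0.063],[0,0,0.063],[0,0,0.063],[0,0,0.063],[0,0,0.063],[0,0,0.063],[0,0,0.063],[0,0,0.063],[0,0,0.063],[0,0,0.063]]}' && python3 -m crank '{"grip":[0.6,0.6,0.6,0.6,0.6,0.6,0.6,0.6,0.6,0.6],"dp":[[3.38,-0.4,0.5],[3.38,-0.4,0.5],[3.38,-0.4,0.5],[3.38,-0.4,0.5],[3.38,-0.4,0.5],[3.38,-0.4,0.5],[3.38,-0.4,0.5],[3.38,-0.4,0.5],[3.38,-0.4,0.5],[3.38,-0.4,0.5]],"rot":[[0,0,0.063],[0,0,0.063],[0,0,0.063],[0,0,0.063],[0,0,0.063],[0,0,0.063],[0,0,0.063],[0,0,0.063],[0,0,0.063],[0,0,0.063]]}' && python3 -m crank '{"grip":[0,0,0,0,0,0,0,0],"dp":[[3.38,-0.4,0.5],[3.38,-0.4,0.5],[3.38,-0.4,0.5],[3.38,-0.4,0.5],[3.38,-0.4,0.5],[3.38,-0.4,0.5],[0,0,0],[0,0,0]],"rot":[[0,0,0.063],[0,0,0.063],[0,0,0.063],[0,0,0.063],[0,0,0.063],[0,0,0.063],[0,0,0],[0,0,0]]}'; python3 - <<'E'
from h import *
for n in ("top","scene"):
    c=read_camera(n); print(n,[(np.round(r["location"],4),round(r["score"],2)) for r in landmark_of(c,"stick_center")[:2]])
    g=masks_of(c,"stick_center")[0]["region"]; print(g.sum())
    x,y=w2px(c,[.5,-.32,.02])[0].astype(int); im=cv2.resize(c["img"][max(y-70,0):y+70,x-100:x+100,::-1],None,fx=3,fy=3); cv2.imwrite(f"pics/hov_{n}.png",im)
plan([.481,-.330,.06],-142.7,2); print(status.get_obs()["q"])
E
```

```text
time: 2.47
ee_pos: [0.6184, 0.1723, 0.213]
eef_rot: [2.315, -2.124, 0.0]
ft_force: [-0.1, -0.2, -0.5]
gripper_width: 0.999
gripper_force: 0.0
time: 3.3
ee_pos: [0.5917, -0.1616, 0.163]
eef_rot: [1.543, -2.737, 0.0]
ft_force: [1.4, -0.3, 0.7]
gripper_width: 0.804
gripper_force: 0.0
time: 3.97
ee_pos: [0.4797, -0.3309, 0.1332]
eef_rot: [1.002, -2.977, -0.0]
ft_force: [0.3, 0.2, 0.4]
gripper_width: 0.499
gripper_force: 0.0
top [(array([ 0.5202, -0.3035,  0.0048]), 0.54)]
182
scene [(array([ 0.522 , -0.303 ,  0.0032]), 0.67)]
869
2 dp cm [ 0.055 -0.022  3.676] rot [-0.0002  0.0001  0.0012]
[-2.55600093e-01  1.48353995e-02 -1.59155024e-01  6.76901095e-05
 -1.39647217e+00 -6.61829250e-01]
```

View pics/hov_scene.png

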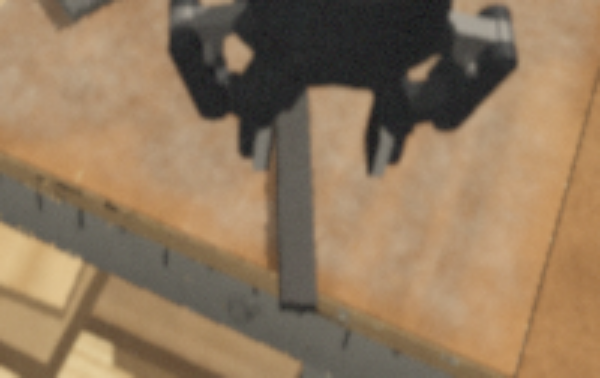

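The hover shot shows the stick between the open fingers, tail at about (298,300) in the crop. It looks off-centre mainly because of parallax. Going down to grasp.

```bash
python3 -m crank '{"grip":[0,0,0,0,0,0,0],"dp":[[-0.1,-0.05,3],[0,0,3],[0,0,2.5],[0,0,1.5],[0,0,0.85],[0,0,0],[0,0,0]],"rot":[[0,0,0],[0,0,0],[0,0,0],[0,0,0],[0,0,0],[0,0,0],[0,0,0]]}'; python3 -m crank '{"grip":[-1,-1,-1,-1,-1,-1,-1,-1],"dp":[[0,0,0],[0,0,0],[0,0,0],[0,0,0],[0,0,0],[0,0,0],[0,0,0],[0,0,0]],"rot":[[0,0,0],[0,0,0],[0,0,0],[0,0,0],[0,0,0],[0,0,0],[0,0,0],[0,0,0]]}'
```

```text
time: 4.85
ee_pos: [0.4825, -0.3294, 0.0255]
eef_rot: [-1.007, 2.976, -0.001]
ft_force: [0.5, 0.1, 0.9]
gripper_width: 0.499
gripper_force: 0.0
time: 5.52
ee_pos: [0.483, -0.3299, 0.0268]
eef_rot: [-1.006, 2.974, -0.004]
ft_force: [-0.8, 1.1, 6.0]
gripper_width: 0.184
gripper_force: 59.6
```

```bash
python3 -m crank '{"grip":[-1,-1,-1,-1,-1],"dp":[[0,0,-1],[0,0,-2.5],[0,0,-3],[0,0,-3],[0,0,0]],"rot":[[0,0,0],[0,0,0],[0,0,0],[0,0,0],[0,0,0]]}'; python3 - <<'E'
from h import *
for n in ("top","scene"):
    c=read_camera(n); 
    for k in masks_of(c,"stick_center")[:1]: print(n,k["score"],k["region"].sum())
save(c,"lift.png")
plan([.5014,.1043,.115],-195.4,20)
E
```

```text
time: 5.93
ee_pos: [0.4844, -0.3313, 0.1282]
eef_rot: [-1.004, 2.969, -0.013]
ft_force: [0.6, 0.2, 2.0]
gripper_width: 0.184
gripper_force: 58.9
scene 0.68 386
20 dp cm [-0.579  2.172  0.022] rot [ 0.0001 -0.      0.046 ]
```

View pics/lift.png

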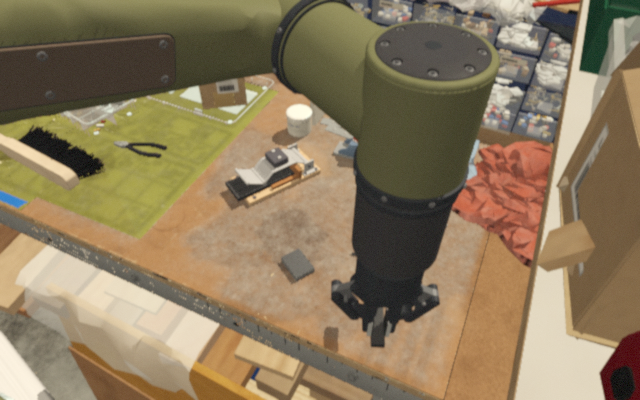

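The stick should be in the gripper (opening 0.184, 59 N). I'm not sure what the small end at (331,333) is, so I'll check where the held stick should project.

```bash
python3 - <<'E'
from h import *
s=status.get_obs(); c=read_camera("scene"); Rm=R.from_rotvec(s["eef_rot"]).as_matrix(); p=np.array(s["ee_pos"])
for l in ([0.021,0,.0215],[-.109,0,.0215],[0,0,.022],[0,.011,.022],[0,-.011,.022]): print(l,w2px(c,p+Rm@np.array(l)).round(0))
for k in masks_of(c,"stick_center")[:1]:
  v,u=np.nonzero(k["region"]); print(u.min(),u.max(),v.min(),v.max())
t=c["img"][270:390,290:450]
cv2.imwrite("pics/z.png",cv2.resize(t[:,:,::-1],None,fx=5,fy=5,interpolation=cv2.INTER_CUBIC))
E
```

```text
[0.021, 0, 0.0215] [[376. 346.]]
[-0.109, 0, 0.0215] [[373. 265.]]
[0, 0, 0.022] [[376. 331.]]
[0, 0.011, 0.022] [[367. 331.]]
[0, -0.011, 0.022] [[384. 332.]]
369 383 309 348
```

View pics/z.png

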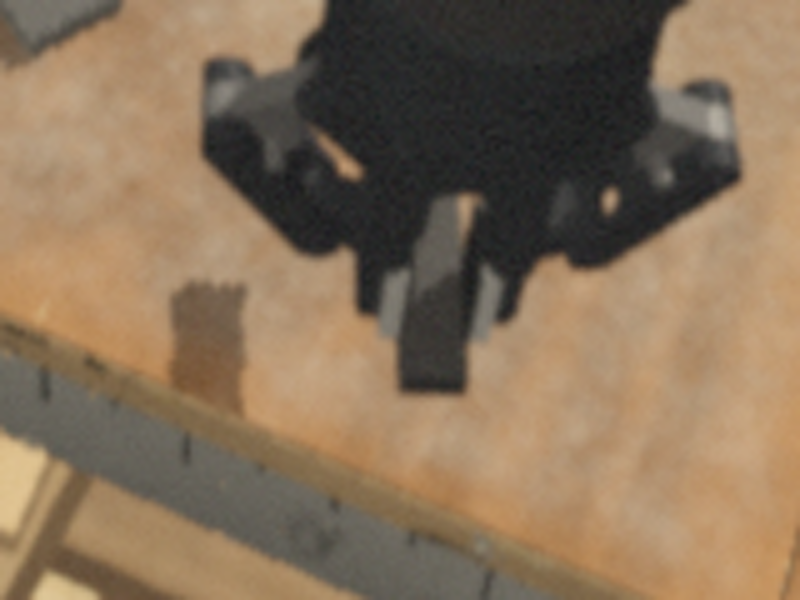

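The stick is held between the pads with its tail at (376,348), as predicted; the small square is its shadow. Swinging to the front of the holder.

```bash
python3 -m crank '{"grip":[-1,-1,-1,-1,-1,-1,-1,-1,-1,-1],"dp":[[-0.58,2.17,0],[-0.58,2.17,0],[-0.58,2.17,0],[-0.58,2.17,0],[-0.58,2.17,0],[-0.58,2.17,0],[-0.58,2.17,0],[-0.58,2.17,0],[-0.58,2.17,0],[-0.58,2.17,0]],"rot":[[0,0,0.046],[0,0,0.046],[0,0,0.046],[0,0,0.046],[0,0,0.046],[0,0,0.046],[0,0,0.046],[0,0,0.046],[0,0,0.046],[0,0,0.046]]}' && python3 -m crank '{"grip":[-1,-1,-1,-1,-1,-1,-1,-1,-1,-1],"dp":[[-0.58,2.17,0],[-0.58,2.17,0],[-0.58,2.17,0],[-0.58,2.17,0],[-0.58,2.17,0],[-0.58,2.17,0],[-0.58,2.17,0],[-0.58,2.17,0],[-0.58,2.17,0],[-0.58,2.17,0]],"rot":[[0,0,0.046],[0,0,0.046],[0,0,0.046],[0,0,0.046],[0,0,0.046],[0,0,0.046],[0,0,0.046],[0,0,0.046],[0,0,0.046],[0,0,0.046]]}' && python3 -m crank '{"grip":[-1,-1],"dp":[[0,0,0],[0,0,0]],"rot":[[0,0,0],[0,0,0]]}'; python3 - <<'E'
from h import *
plan([.5014,.1043,.065],-195.4,1); plan([.5014,.1043,.065],-195.4,4)
E
```

```text
time: 7.07
ee_pos: [0.4405, -0.1096, 0.119]
eef_rot: [0.297, -3.126, 0.0]
ft_force: [1.4, -0.4, -0.0]
gripper_width: 0.183
gripper_force: 58.9
time: 7.9
ee_pos: [0.5018, 0.1046, 0.1188]
eef_rot: [-0.423, -3.112, 0.002]
ft_force: [0.2, -0.6, -0.0]
gripper_width: 0.183
gripper_force: 58.9
time: 8.07
ee_pos: [0.5017, 0.1041, 0.1185]
eef_rot: [-0.417, -3.112, 0.003]
ft_force: [-0.1, -0.4, 0.1]
gripper_width: 0.182
gripper_force: 58.9
1 dp cm [0.021 0.022 5.346] rot [-0.0021 -0.0019  0.0021]
4 dp cm [0.006 0.004 1.336] rot [-0.0005 -0.0005  0.0005]
```

```bash
python3 -m crank '{"grip":[-1,-1,-1,-1,-1],"dp":[[0,0,2],[0,0,2],[0,0,1.7],[0,0,0],[0,0,0]],"rot":[[0,0,0],[0,0,0],[0,0,0],[0,0,0],[0,0,0]]}'; python3 - <<'E'
from h import *
ims=[]
for n in ("top","scene"):
    c=read_camera(n); s=status.get_obs(); Rm=R.from_rotvec(s["eef_rot"]).as_matrix(); p=np.array(s["ee_pos"])
    print(n,[(k,np.round(r["location"],4),round(r["score"],2)) for k in ("stick_center","foot","pile_front","holder") for r in landmark_of(c,k)[:1]])
    print(p,(p+Rm@[-.109,0,.022]).round(4))
    x,y=w2px(c,[.6,.08,.02])[0].astype(int); im=cv2.resize(c["img"][y-50:y+50,x-65:x+65,::-1].copy(),None,fx=6,fy=6,interpolation=cv2.INTER_CUBIC)
    q=w2px(c,[p+Rm@np.array(l) for l in ([-.109,.009,.014],[-.109,-.009,.014],[.021,-.009,.014],[.021,.009,.014])])
    cv2.polylines(im,[np.int32((q-[x-65,y-50]+.5)*6)],True,(0,255,0),1); ims.append(im[:, :])
cv2.imwrite("pics/pre.png",cv2.resize(np.vstack(ims),None,fx=.5,fy=.5) if 0 else ims[1]); cv2.imwrite("pics/pre_t.png",ims[0])
E
```

```text
time: 8.48
ee_pos: [0.5013, 0.1026, 0.0621]
eef_rot: [-0.42, -3.112, 0.003]
ft_force: [0.9, -0.1, 1.0]
gripper_width: 0.181
gripper_force: 58.9
top [('stick_center', array([0.5456, 0.0935, 0.0426]), 0.55), ('foot', array([0.6395, 0.0673, 0.0226]), 0.57), ('pile_front', array([0.5869, 0.0768, 0.0237]), 0.78), ('holder', array([ 0.6567,  0.062 , -0.0008]), 0.84)]
[0.50216747 0.10307151 0.06347154] [0.6073 0.0742 0.0415]
scene [('stick_center', array([0.5441, 0.0924, 0.0439]), 0.97), ('foot', array([0.6452, 0.0666, 0.0218]), 0.59), ('pile_front', array([0.5865, 0.0819, 0.0181]), 0.7), ('holder', array([ 6.583e-01,  5.750e-02, -1.000e-04]), 0.74)]
[0.5025631  0.10384211 0.06396843] [0.6077 0.075  0.0421]
```

View pics/pre.png

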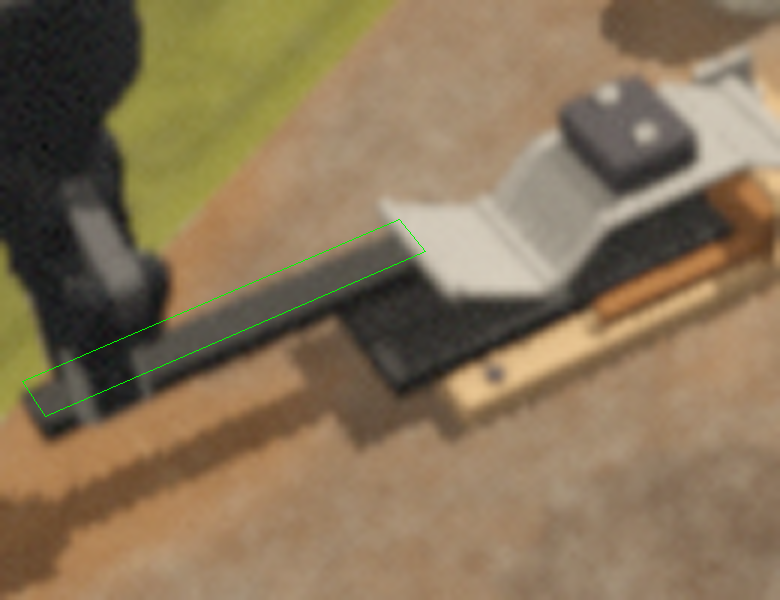

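The overlay carries the same small upward bias as the holder overlay earlier, so the relative alignment holds: laterally within about 1 mm, stick front at (412,235) right by the lip. Backing off 8 mm, then lowering onto the pile.

```bash
python3 -m crank '{"grip":[-1,-1,-1,-1,-1,-1,-1,-1],"dp":[[0.8,0,0],[0,0,0],[0,0,0.5],[0,0,0.4],[0,0,0.25],[0,0,0],[0,0,0],[0,0,0]],"rot":[[0,0,0],[0,0,0],[0,0,0],[0,0,0],[0,0,0],[0,0,0],[0,0,0],[0,0,0]]}'; python3 - <<'E'
from h import *
s=status.get_obs(); print(s["ee_pos"],s["ft_force"],s["ft_torque"])
E
```

```text
time: 9.65
ee_pos: [0.4945, 0.1057, 0.0514]
eef_rot: [0.42, 3.113, -0.0]
ft_force: [-0.1, -0.2, 0.3]
gripper_width: 0.184
gripper_force: 58.9
[0.49445016 0.10573544 0.05136004] [-0.05687009 -0.22405165  0.3295586 ] [ 0.01468292 -0.01105511 -0.00603663]
```

```bash
python3 -m crank '{"grip":[-1,-1,-1,-1,-1,-1],"dp":[[-1,0,0.05],[-1,0,0.05],[-1,0,0],[-0.5,0,0],[0,0,0],[0,0,0]],"rot":[[0,0,0],[0,0,0],[0,0,0],[0,0,0],[0,0,0],[0,0,0]]}'; python3 -m crank '{"grip":[-1,-1,-1,-1,-1,-1,-1],"dp":[[-0.5,0,0],[-0.5,0,0],[-0.5,0,0],[-0.5,0,0],[-0.5,0,0],[0,0,0],[0,0,0]],"rot":[[0,0,0],[0,0,0],[0,0,0],[0,0,0],[0,0,0],[0,0,0],[0,0,0]]}'
```

```text
time: 10.15
ee_pos: [0.528, 0.0963, 0.05]
eef_rot: [-0.421, -3.113, 0.001]
ft_force: [-0.2, 0.1, -1.4]
gripper_width: 0.185
gripper_force: 58.9
time: 10.73
ee_pos: [0.5525, 0.0897, 0.0502]
eef_rot: [-0.421, -3.113, 0.0]
ft_force: [0.0, -0.0, -0.8]
gripper_width: 0.181
gripper_force: 58.9
```

```bash
python3 -m crank '{"grip":[-1,-1,-1,-1,-1,-1,-1,-1],"dp":[[-0.5,0,0],[-0.5,0,0],[-0.5,0,0],[-0.5,0,0],[-0.5,0,0],[-0.5,0,0],[0,0,0],[0,0,0]],"rot":[[0,0,0],[0,0,0],[0,0,0],[0,0,0],[0,0,0],[0,0,0],[0,0,0],[0,0,0]]}'; python3 - <<'E'
from h import *
ims=[]
for n in ("top","scene"):
    c=read_camera(n)
    print(n,[(k,np.round(r["location"],4),round(r["score"],2)) for k in ("stick_center","foot","holder") for r in landmark_of(c,k)[:1]])
    x,y=w2px(c,[.62,.08,.02])[0].astype(int); ims.append(cv2.resize(c["img"][y-40:y+40,x-65:x+65,::-1],None,fx=4,fy=3.7,interpolation=cv2.INTER_CUBIC))
cv2.imwrite("pics/in.png",np.vstack(ims))
E
```

```text
time: 11.4
ee_pos: [0.5813, 0.0817, 0.0501]
eef_rot: [-0.421, -3.113, 0.0]
ft_force: [1.4, 0.3, -0.0]
gripper_width: 0.183
gripper_force: 58.8
top [('foot', array([0.6379, 0.0645, 0.0331]), 0.8), ('holder', array([0.6591, 0.0615, 0.0008]), 0.77)]
scene [('stick_center', array([0.6255, 0.0735, 0.0289]), 0.68), ('holder', array([ 6.618e-01,  6.040e-02, -6.000e-04]), 0.87)]
```

View pics/in.png

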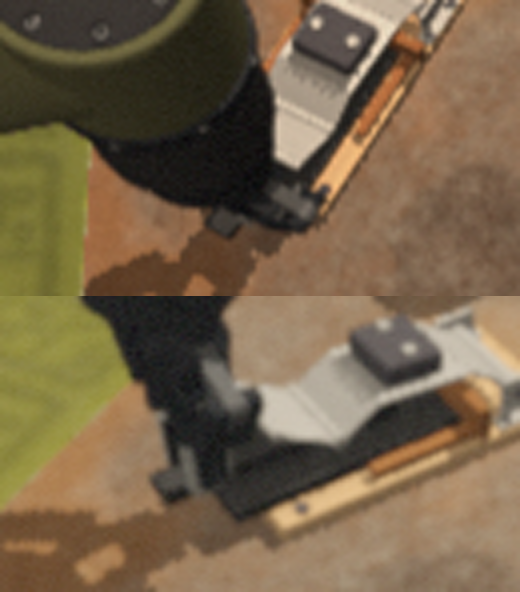

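The strap now rides on the stick (foot z about 33 mm), with the stick's tail at (225,220) in the top crop and (172,485) in the lower one. Releasing gently, then rising.

```bash
python3 -m crank '{"grip":[-1,-1,-0.6,-0.5,-0.4,-0.3,-0.3,-0.3],"dp":[[0,0,0.08],[0,0,0],[0,0,0],[0,0,0],[0,0,0],[0,0,0],[0,0,0],[0,0,0]],"rot":[[0,0,0],[0,0,0],[0,0,0],[0,0,0],[0,0,0],[0,0,0],[0,0,0],[0,0,0]]}'; python3 -m crank '{"grip":[-0.3,-0.3,-0.3,-0.3,-0.3,-0.3,-0.3,-0.3,-0.3,-0.3],"dp":[[0,0,-0.5],[0,0,-1],[0,0,-2],[0,0,-3],[0,0,-3],[3,0,-3],[3,0,-3],[3,0,0],[3,0,0],[0,0,0]],"rot":[[0,0,0],[0,0,0],[0,0,0],[0,0,0],[0,0,0],[0,0,0],[0,0,0],[0,0,0],[0,0,0],[0,0,0]]}'; python3 - <<'E'
from h import *
ims=[]
for n in ("top","scene"):
    c=read_camera(n)
    print(n,[(k,np.round(r["location"],4),round(r["score"],2)) for k in ("stick_center","foot","holder","pile_front") for r in landmark_of(c,k)[:2]])
    x,y=w2px(c,[.62,.08,.02])[0].astype(int); ims.append(cv2.resize(c["img"][y-40:y+40,x-65:x+65,::-1],None,fx=4,fy=3.7,interpolation=cv2.INTER_CUBIC))
cv2.imwrite("pics/out.png",np.vstack(ims))
E
```

```text
time: 12.47
ee_pos: [0.5812, 0.0819, 0.0496]
eef_rot: [0.42, 3.113, -0.0]
ft_force: [0.1, -0.9, -0.0]
gripper_width: 0.351
gripper_force: 0.0
time: 13.3
ee_pos: [0.4639, 0.1143, 0.2061]
eef_rot: [0.416, 3.111, 0.006]
ft_force: [1.7, -0.0, 0.7]
gripper_width: 0.351
gripper_force: 0.0
top [('stick_center', array([0.6257, 0.0716, 0.0315]), 0.78), ('foot', array([0.6362, 0.0636, 0.0348]), 0.73), ('holder', array([ 0.6581,  0.0587, -0.0007]), 0.7), ('pile_front', array([0.5852, 0.077 , 0.0217]), 0.59)]
scene [('stick_center', array([0.6255, 0.073 , 0.0257]), 0.94), ('foot', array([0.6437, 0.0661, 0.0307]), 0.97), ('holder', array([ 0.6551,  0.0606, -0.    ]), 0.56)]
```

View pics/out.png

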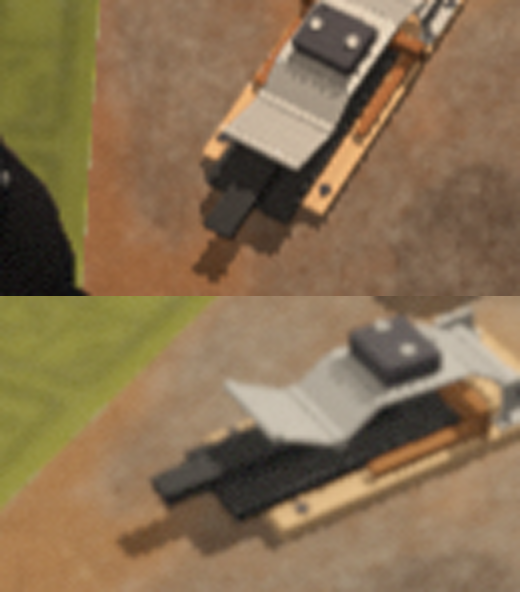

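The stick lies in line on the pile under the strap, with its tail at (225,225) in the top crop. Its centre is at about holder x = −36 mm, y = +3 mm, and the gripper is clear. Handing in.

```bash
python3 -c "
from plant import order
print(order.job_done())"
```

```text
the job is handed in; nothing more can be done
None
```

The stick is on the pile under the weighted arm, in line with the others, its front end about 45 mm past the foot by my measurements; I let go, backed the gripper clear and handed the job in at about 13 s.

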